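# Set a mini deck to dry on the rest and a support tube

### The job

Roll the big cardboard tube along the bench, never lifting it, until it lies on the black line in front of the plywood drying rest, centred and parallel to the line, and let go of it. Then take the little wooden deck, hook one of its ends under the rest's metal lip while its other end is held clearly higher, and pivot it down until it lies flat, same face up, across the rest and the tube, square to the tube and near the middle of the rest. Let go and leave the other things on the bench where they are.

Things in the scene. Friction and masses are not known exactly. Their poses are not given: they have to be found in the camera images.
- rest: Fixed drying rest with its black line. Origin on the bench at the line's middle; x along the line (4 x 260 mm, flat, ticks at its ends), y level towards the rest (world +y within 0.2 rad), z up. The rest is a plywood block 120 mm wide, y = 125 to 185 mm, its flat top at z = 90 mm, level with the tube's top; over it an aluminium lip, described at slot_mouth.
- slot_mouth (a point): Point on the rest's flat top below the lip's front edge, mid-width: x = 0, y = 130, z = 90 mm in the rest's frame. From here a slot 22 mm high and 30 mm deep runs towards +y to a back wall (y = 160 mm), open at both sides. The lip above it is 10 mm thick: y = 130 to 185 mm, z = 112 to 122 mm.
- stop: Fixed hardwood block behind the tube, 160 x 30 x 60 mm high (x, y, z), origin at the centre of its underside. The tube starts close beside it, on its +y side, about 4 mm off, so that only the tube's upper part can be reached from behind.
- tube: Loose stiff cardboard tube with black end caps, diameter 90 mm, 160 mm long, about 0.3 kg, too thick to grip. Origin at its centre, x along its axis (y and z turn as it rolls). Starts lying 100 to 170 mm from the line on its -y side, within 0.1 rad of parallel. It rolls without slipping when its top is pressed lightly and moved along, and stops within millimetres when left.
- deck: Loose small wooden deck, flat board 200 mm long (x), 56 mm wide (y), 12 mm thick, ends rounded with 28 mm radius, about 0.12 kg, same at both ends. Origin at the centre of its underside, z up. Starts flat on the bench, its length roughly along the world's x.
- deck_a (a point): The tip of the deck's +x end, at mid-thickness: x = +100, z = 6 mm of the deck's frame.
- deck_b (a point): The tip of the deck's -x end, at mid-thickness: x = -100, z = 6 mm of the deck's frame.
- cup: Bystander: open white cup, 80 mm wide, 90 mm high, loose. Origin under its centre.
- bottle_a: Bystander: yellow bottle, 56 mm diameter, 140 mm high, loose. Origin under its centre.
- bottle_b: Bystander: amber bottle, 60 mm diameter, 120 mm high, loose. Origin under its centre.
- jar: Bystander: lidded white jar, 68 mm diameter, 75 mm high, loose. Origin under its centre.
- tape: Bystander: paper tape roll lying flat, 70 mm diameter, 36 mm high, loose. Origin under its centre.
- brush: Bystander: brush 200 mm long, lying, loose.
Mind the look-alikes: they are no part of the job. What is shaped like the deck but purple or red is not meant.

How it is judged (in metres and radians):
On the way, in this order (a step that is already met when the one before it is completed fails the run):
1. the tube lies still on the line, centred and parallel, untouched by the robot (y of tube in the frame of rest between -0.013 and 0.013 m and x of tube in the frame of rest between -0.045 and 0.045 m and angle between the x axis of tube and the x axis of rest, either way round below 0.17 rad and linear speed of tube below 0.01 m/s and contact force between each of the arm, the fingers and tube below 0.1 N and distance of deck from where it was at the start of the episode below 0.08 m), for 0.3 s.
2. one end of the deck is under the rest's lip while the deck is still tilted (over 0.08 rad), its other end higher (((y of deck_a in the frame of rest above 0.137 m and z of deck_a in the frame of rest between 0.088 and 0.11 m) or (y of deck_b in the frame of rest above 0.137 m and z of deck_b in the frame of rest between 0.088 and 0.11 m)) and angle between deck's own z axis and vertical above 0.08 rad and height (world z) of deck above 0.094 m), for 0.05 s.
At the end, for the whole second after the job is handed in: Tube at rest, axis within 13 mm of the line, 45 mm of its middle, parallel within 0.17 rad. Deck at rest, level within 0.04 rad, same face up, on the rest and the tube, one tip 7 mm or more under the lip, within 35 mm of the rest's middle and 0.17 rad of square to the line (y of tube in the frame of rest between -0.013 and 0.013 m and x of tube in the frame of rest between -0.045 and 0.045 m and angle between the x axis of tube and the x axis of rest, either way round below 0.17 rad and linear speed of each of tube, deck below 0.01 m/s and ((y of deck_a in the frame of rest above 0.137 m and z of deck_a in the frame of rest between 0.088 and 0.11 m) or (y of deck_b in the frame of rest above 0.137 m and z of deck_b in the frame of rest between 0.088 and 0.11 m)) and x of deck in the frame of rest between -0.035 and 0.035 m and z of deck in the frame of rest between 0.086 and 0.094 m and angle between deck's own z axis and vertical below 0.04 rad and angle between the x axis of deck and the y axis of rest, either way round below 0.17 rad and contact force between deck and tube above 0.05 N and contact force between deck and rest above 0.05 N); the robot touches nothing.
It fails at once if the tube is lifted off the bench (centre over 60 mm high) (height (world z) of tube above 0.06 m).
It fails at once if a bystander is pushed more than 40 mm (distance of any of cup, bottle_a, bottle_b, jar, tape, brush from where it was at the start of the episode above 0.04 m).
It also fails if it takes over 70 s, if anything falls off the work surface, if the arm or the gripper's body presses on something with over 40 N, if the wrist force passes 120 N, or if a joint passes its speed limit or range.

### The arm

A 6-joint arm with a two-finger parallel gripper is mounted at the origin on the work surface. World frame = base frame: x ahead of the robot, y to its left, z up, the work surface at z = 0. Lengths are in mm, angles in rad, forces in N, time in s.
With the tool pointing down it reaches from about 350 to 775 mm from the base axis. Payload 7.3 kg.
Tool frame: the origin (TCP) lies at the very end of the fingers, on their centre line; the grasp point (between the pads) lies 19 mm behind it; z points along the fingers, y is the line along which they close (so a half turn about z gives the same grasp; the last joint's range is limited). The gripper opens to 92 mm and grips with 3 to 60 N. Pads are 19 mm wide; open, the fingers measure 130 mm over their backs; the gripper's body (75 mm by 190 mm) begins 47 mm behind the grasp point.
Start: joints at [-1.368, 0.342, 1.524, -0, 1.275, -0.146], TCP at [179.452, -493.398, 226.741] pointing down, gripper open.
Joint ranges: [-2.53, 2.53], [-0.77, 2.02], [0.04, 2.7], [-1, 4.14], [0.28, 2.66], [-3.11, 3.11]. Speed limits (rad/s): [2.57, 2.57, 3.14, 3.14, 3.14, 3.14].

### API

Orientations are given as [roll, pitch, yaw] about the fixed x, y, z axes, in that order (R = Rz(yaw) Ry(pitch) Rx(roll)).
In Python, from plant import bot gives the robot as it stands.
- The arm moves only by the tool jog_arm, never from a script. Its argument "targets" is a list of rows, each an object with "xyz": the shift along the tool's x, y, z as a fraction of full scale, a list of three; "spin": the turn about the tool's z as a fraction of full scale. In form: [{"xyz": [x, y, z], "spin": spin}, ...]. A call has exactly 10 rows; each row shifts and turns the commanded pose from where the row before left it, along the tool's axes as they then stand; what a row does not reach is not made up. Full scale, the value 1, is 80 mm for a shift and 0.1 rad for a turn. A row lasts 1/8 s, in which the tool goes at most 62.5 mm and 10.7 degrees, less where a joint would pass 70% of its speed; a pose out of reach is approached as far as the arm can. A call with a number of a shift or a turn outside -1 to 1 is refused whole. A call with a gripper value outside its range is refused whole. "gripper" is the opening in per cent of the stroke, from 0 (shut) to 100 (fully open), set as the call begins (left out, the last holds). The fingers move at their own pace and stop on an object; the grip force is fixed at half the most. Time passes only in rows, so rows that do not move let the fingers close, or fill a call up. It gives the time, the measured TCP pose, the force, the opening and the grip force at its end, in the units of the state.
- bot.get_obs(): the state, without advancing time (a new reading comes with each control period).
- bot.capture(name): name is "side" or "top" or "wrist"; returns the picture (480x640x3 uint8, blue, green, red); there is no depth.
- bot.get_calibration(name): a dict with "vfov" (degrees; the focal length in pixels is half the picture's height over the tangent of half this angle, whatever the lens; pixels are square), "cx", "cy" (the principal point, pixels), "eye" and "rotation" of the camera in the world. Camera axes: x right, y down, z forward; pixel columns grow to the right and rows downward; lengths in mm; the calibration is good to about 2 mm. A picture is of the moment at which its call begins: read the wrist's pose just before it. get_calibration takes no time and is no camera call; for the wrist camera it gives the pose at the moment of the call.
- bot.close_job(): hands the job in; it is judged then, once.
The state is a dict: "time": time; "joint_positions": joint angles; "dq": joint speeds; "tau": joint torques, N m; "tool_pos": TCP position; "tcp_rot": TCP orientation; "contact_force": force on the tool from outside, world axes, zero at the start; "moment": the same for the moment, N m; "grip_width": finger opening in mm; "finger_force": force on a finger pad.
Only numpy, scipy, OpenCV 4.12 (cv2) and the standard library are available. Lean on these libraries where they do the work, as an engineer would, in place of code of your own. Each camera call takes 0.05 s, during which the arm holds its last target. There are 200 camera calls.

## Working session

There is one attempt and no reset: what is moved stays moved. The work goes in short steps, Python scripts to look and compute and a tool call to move; the robot and the scene stay as the last step left them, time stands still between calls to the robot, and variables do not carry over. Pictures are saved under pics/ and viewed, at most 12 in all, crops included, and the job is handed in when it is done.

Besides the shell and the picture viewer there is one more tool, called after "Call:" as name(argument=value, ...) on one line, values as JSON. jog_arm: Moves the arm, as the interface text tells. Shift numbers are shares of 80 mm and turn numbers shares of 0.1 rad, none past 1 either way. Its arguments: {"type":"object","properties":{"targets":{"type":"array","items":{"type":"object","properties":{"xyz":{"type":"array","items":{"type":"number"}},"spin":{"type":"number"}}}},"gripper":{"type":"number"}},"required":["targets"]}

```bash
mkdir -p pics; cat > h.py <<'E'
import numpy as np, cv2
from plant import bot
def ray(c,u,v):
    f=240/np.tan(np.radians(c["vfov"])/2)
    R=np.array(c["rotation"]); d=R@np.array([(u-c["cx"])/f,(v-c["cy"])/f,1.]); return np.array(c["eye"],float),d
def onz(c,u,v,z=0):
    e,d=ray(c,u,v); return (e+d*(z-e[2])/d[2])
def proj(c,p):
    f=240/np.tan(np.radians(c["vfov"])/2); q=np.array(c["rotation"]).T@(np.array(p,float)-np.array(c["eye"]))
    return c["cx"]+f*q[0]/q[2], c["cy"]+f*q[1]/q[2]
E
python3 - <<'E'
from h import *
for n in("top","side"):
    im=bot.capture(n);cv2.imwrite(f"pics/{n}1.png",im);c=bot.get_calibration(n);print(n,c)
print(bot.get_obs())
E
```

```text
top {'vfov': 53.644150434023416, 'cx': 318.8922037102916, 'cy': 241.62929160775676, 'eye': array([ 382.17808218,  -95.8047657 , 1228.88744533]), 'rotation': array([-2.98101381,  0.02598889, -1.56900957])}
side {'vfov': 54.32597155674132, 'cx': 325.1635592690092, 'cy': 236.97849747548895, 'eye': array([439.33723281, 710.75240692, 739.3737537 ]), 'rotation': array([-2.23456314e+00,  1.76144874e-03, -3.03114550e+00])}
{'time': 0.1, 'joint_positions': array([-1.36795843e+00,  3.42635720e-01,  1.52490369e+00, -3.61112346e-05,
        1.27542733e+00, -1.46003099e-01]), 'dq': array([ 0.00089808, -0.00235235, -0.00234684, -0.00100964,  0.00079941,
       -0.00052022]), 'tau': array([ 1.51098975e-03, -4.32004559e+01, -2.44694638e+01,  7.19193695e-02,
        5.25570440e-02, -5.85869043e-05]), 'tool_pos': array([ 179.38419945, -493.01401035,  226.1296799 ]), 'tcp_rot': array([-3.14022817e+00, -1.65742325e-04,  3.48851421e-01]), 'contact_force': array([ 0.53174724, -0.30832982,  0.68722414]), 'moment': array([-0.07050594,  0.02746709,  0.00197345]), 'finger_force': 0.0, 'grip_width': 91.91494781537942}
```

View pics/top1.png

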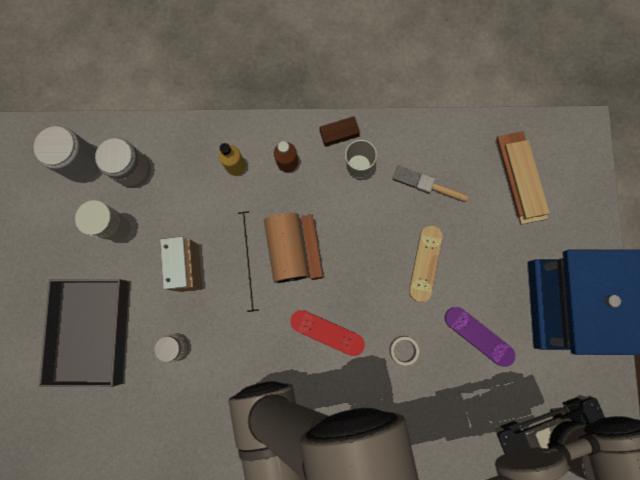

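View pics/side1.png

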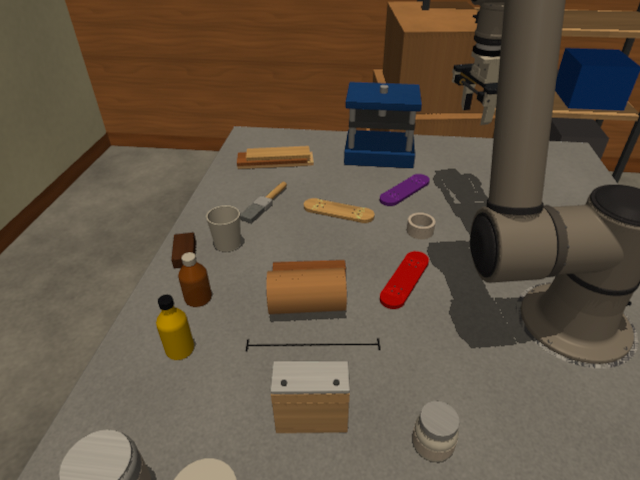

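The top view shows the line from (243,212) to (253,310), the rest at (178,264), the tube at (286,247) and the stop at (312,247). Three things could be taken for the deck: the tan board at (426,263), the red one at (327,333) and the purple one at (480,336). The wooden planks at (523,180) are unlikely. I choose the tan one, since it is plain wood with rounded ends.

```bash
sed -i 's/R=np.array(c\["rotation"\])/R=Rot.from_euler("xyz",c["rotation"]).as_matrix()/; s/np.array(c\["rotation"\]).T/Rot.from_euler("xyz",c["rotation"]).as_matrix().T/; 1a from scipy.spatial.transform import Rotation as Rot' h.py
python3 - <<'E'
from h import *
im=cv2.imread("pics/top1.png");c=bot.get_calibration("top");s=bot.get_calibration("side")
P=lambda u,v,z=0:np.round(onz(c,u,v,z),1)
a,b=P(243.5,212),P(253,310.5);m=(a+b)/2;print("line",a,b,m,np.linalg.norm(a-b))
print("side line",onz(s,248,345).round(),onz(s,379,344).round())
hsv=cv2.cvtColor(im,cv2.COLOR_BGR2HSV)
def blob(name,x0,y0,x1,y1,lo,hi,z):
    m=np.zeros(im.shape[:2],np.uint8);m[y0:y1,x0:x1]=cv2.inRange(hsv,lo,hi)[y0:y1,x0:x1]
    cs,_=cv2.findContours(m,0,2);k=max(cs,key=cv2.contourArea);r=cv2.boxPoints(cv2.minAreaRect(k))
    w=np.array([P(u,v,z) for u,v in r]);print(name,r.round().tolist(),"ctr",w.mean(0).round(1),"edges",w[1]-w[0],w[2]-w[1],np.linalg.norm(w[1]-w[0]),np.linalg.norm(w[2]-w[1]))
blob("deck",405,215,450,310,(8,60,70),(35,255,255),12)
blob("tube",260,205,303,290,(5,60,40),(25,255,255),45)
blob("stop",302,205,330,285,(0,60,30),(25,255,255),60)
blob("resttop",150,230,187,300,(0,0,140),(180,80,255),122)
for n,u,v,z in(("red",327,333,12),("purple",480,336,12),("tape",405,351,36),("cup",361,155,90),("amber",286,147,120),("jar",169,348,75)):print(n,P(u,v,z))
cv2.imwrite("pics/crop.png",cv2.resize(im[190:330,150:460],None,fx=2.5,fy=2.5))
E
```

```text
line [661.6 137.4   0. ] [402.2 105.7   0. ] [531.9  121.55   0.  ] 261.32977250975443
side line [659. 133.   0.] [401. 102.   0.]
deck [[407.0, 299.0], [421.0, 223.0], [444.0, 228.0], [430.0, 303.0]] ctr [ 523.2 -337.7   12. ] edges [195.5 -42.4   0. ] [-11.6 -58.6   0. ] 200.04501993301406 59.73709065563875
tube [[263.0, 216.0], [301.0, 210.0], [312.0, 276.0], [273.0, 282.0]] ctr [564.   15.9  45. ] edges [ 15.6 -98.8   0. ] [-171.2  -27.7    0. ] 100.02399712069099 173.42643973742867
stop [[302.0, 279.0], [302.0, 214.0], [322.0, 214.0], [322.0, 279.0]] ctr [560.2 -47.9  60. ] edges [164.    1.3   0. ] [ -0.2 -50.5   0. ] 164.0051523580891 50.50039603805103
resttop [[160.0, 238.0], [182.0, 237.0], [186.0, 287.0], [163.0, 288.0]] ctr [513.  279.6 122. ] edges [  3.7 -54.1   0. ] [-118.9  -14.1    0. ] 54.22637734534731 119.73311989587508
red [346.1 -84.7  12. ]
purple [ 339.8 -466.4   12. ]
tape [ 304.1 -275.4   36. ]
cup [ 785.8 -170.8   90. ]
amber [797.   14.4 120. ]
jar [311.7 293.4  75. ]
```

View pics/crop.png

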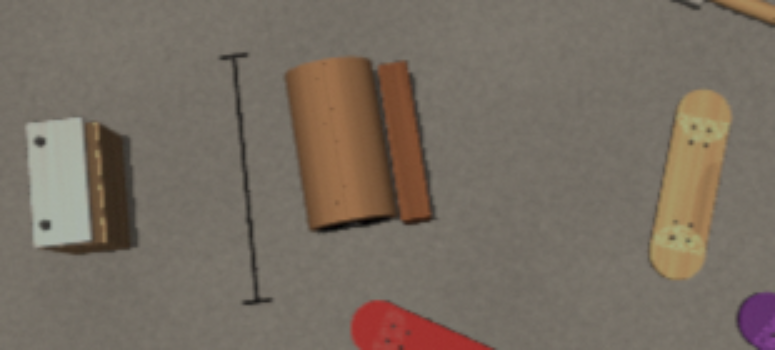

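Call:
jog_arm(targets=[{"spin": -1},{"spin": -1},{"spin": -1},{"spin": -1},{"spin": -1},{"spin": -1},{"spin": -1},{"spin": -1},{"spin": -1},{"spin": -1}], gripper=100)

```text
invalid input
```

Call:
jog_arm(targets=[{"spin": -0.85},{"spin": -0.85},{"spin": -0.85},{"spin": -0.85},{"xyz": [0.5,0.55,0]},{"xyz": [0.5,0.55,0]},{"xyz": [0.5,0.55,0]},{"xyz": [0.5,0.55,0]},{"xyz": [0.5,0.55,0]},{"xyz": [0.5,0.55,0]}])

```text
invalid input
```

```bash
cat >> h.py <<'E'
M=np.array([531.5,121.5,0]);th=0.12
A=np.array([[np.cos(th),np.sin(th),0],[-np.sin(th),np.cos(th),0],[0,0,1]])
def loc(p): return (A@(np.array(p,float)-M)).round(1)
def wor(p): return A.T@np.array(p,float)+M
def st():
    o=bot.get_obs();print("t",round(o["time"],2),"tcp_r",loc(o["tool_pos"]),"w",o["tool_pos"].round(),"yaw",o["tcp_rot"].round(3),"F",o["contact_force"].round(1),"j6",o["joint_positions"].round(2),"w",round(o["grip_width"],1));return o
E
python3 -c "
from h import *
st()"
```

```text
t 0.1 tcp_r [-423.1 -567.9  226.1] w [ 179. -493.  226.] yaw [-3.14  -0.     0.349] F [ 0.5 -0.3  0.7] j6 [-1.37  0.34  1.52 -0.    1.28 -0.15] w 91.9
```

Each row needs both fields.

Call:
jog_arm(targets=[{"xyz": [0,0,0],"spin": -1},{"xyz": [0,0,0],"spin": -1},{"xyz": [0,0,0],"spin": -1},{"xyz": [0,0,0],"spin": -1},{"xyz": [0,0,0],"spin": -1},{"xyz": [0,0,0],"spin": -1},{"xyz": [0,0,0],"spin": -1},{"xyz": [0,0,0],"spin": -1},{"xyz": [0,0,0],"spin": -1},{"xyz": [0,0,0],"spin": -1}], gripper=100)

```text
time: 1.35
tool_pos: [179.4, -493.1, 226.3]
tcp_rot: [-3.141, -0.001, 1.352]
contact_force: [-0.1, -0.1, -0.6]
grip_width: 91.5
finger_force: 0.0
```

Call:
jog_arm(targets=[{"xyz": [0,0,0],"spin": -0.85},{"xyz": [0,0,0],"spin": -0.85},{"xyz": [0,0,0],"spin": -0.85},{"xyz": [0,0,0],"spin": -0.85},{"xyz": [0.5,0.55,0],"spin": 0},{"xyz": [0.5,0.55,0],"spin": 0},{"xyz": [0.5,0.55,0],"spin": 0},{"xyz": [0.5,0.55,0],"spin": 0},{"xyz": [0.5,0.55,0],"spin": 0},{"xyz": [0.5,0.55,0],"spin": 0}])

```text
time: 2.6
tool_pos: [414.3, -222.3, 226.6]
tcp_rot: [-3.141, 0.0, 1.689]
contact_force: [1.5, -0.4, 0.6]
grip_width: 92.0
finger_force: 0.0
```

```bash
python3 -c "
from h import *
st()"
```

```text
t 2.6 tcp_r [-157.6 -327.3  226.6] w [ 414. -222.  227.] yaw [-3.141  0.     1.689] F [ 1.5 -0.4  0.6] j6 [-0.66  0.24  1.67 -0.    1.23 -0.77] w 92.0
```

Call:
jog_arm(targets=[{"xyz": [0.4,0.44,0],"spin": 0},{"xyz": [0.4,0.44,0],"spin": 0},{"xyz": [0.4,0.44,0],"spin": 0},{"xyz": [0.4,0.44,0],"spin": 0},{"xyz": [0.4,0.44,0],"spin": 0},{"xyz": [0,0,0.35],"spin": 0},{"xyz": [0,0,0.35],"spin": 0},{"xyz": [0,0,0.35],"spin": 0},{"xyz": [0,0,0],"spin": 0},{"xyz": [0,0,0],"spin": 0}])

```text
time: 3.85
tool_pos: [569.8, -44.5, 143.6]
tcp_rot: [3.14, 0.0, 1.689]
contact_force: [0.3, -1.3, -0.0]
grip_width: 92.1
finger_force: 0.0
```

```bash
python3 - <<'E'
from h import *
st()
cs=bot.get_calibration("side")
im=bot.capture("side");w=bot.capture("wrist");cv2.imwrite("pics/a.png",np.hstack([cv2.resize(im[150:400,180:480],(400,333)),cv2.resize(w,(400,333))[:, :]]))
E
```

```text
t 3.85 tcp_r [  18.2 -169.4  143.6] w [570. -45. 144.] yaw [3.14  0.    1.689] F [ 0.3 -1.3 -0. ] j6 [-0.21  0.5   1.51 -0.    1.13 -0.33] w 92.1
```

View pics/a.png

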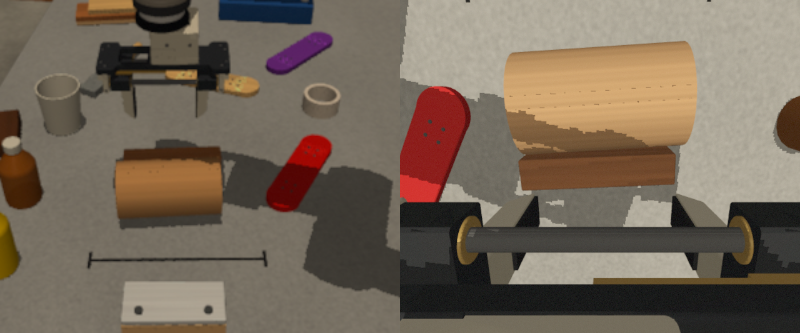

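Call:
jog_arm(targets=[{"xyz": [0,0,0.32],"spin": 0},{"xyz": [0,0,0.32],"spin": 0},{"xyz": [0,0,0.28],"spin": 0},{"xyz": [0.1,0,0],"spin": 0},{"xyz": [0.1,0,0],"spin": 0},{"xyz": [0.1,0,0],"spin": 0},{"xyz": [0.1,0,0],"spin": 0},{"xyz": [0.1,0,0],"spin": 0},{"xyz": [0.1,0,0],"spin": 0},{"xyz": [0.1,0,0],"spin": 0}])

```text
time: 5.2
tool_pos: [564.3, 5.3, 79.0]
tcp_rot: [3.137, 0.013, 1.694]
contact_force: [-22.2, -28.3, 74.2]
grip_width: 91.6
finger_force: 37.5
```

```bash
cat >> h.py <<'E'
def tube(z=45,save=None,box=(190,190,420,320)):
    im=bot.capture("top");c=bot.get_calibration("top")
    if save: cv2.imwrite(save,im)
    return im,c
E
python3 - <<'E'
from h import *
st()
w=bot.capture("wrist");t=bot.capture("side");cv2.imwrite("pics/b.png",np.hstack([cv2.resize(t[150:400,180:480],(400,333)),cv2.resize(w,(400,333))]))
E
```

```text
t 5.2 tcp_r [  18.6 -119.3   79. ] w [564.   5.  79.] yaw [3.137 0.013 1.694] F [-22.2 -28.3  74.2] j6 [-0.12  0.56  1.61 -0.01  0.96 -0.23] w 91.6
```

View pics/b.png

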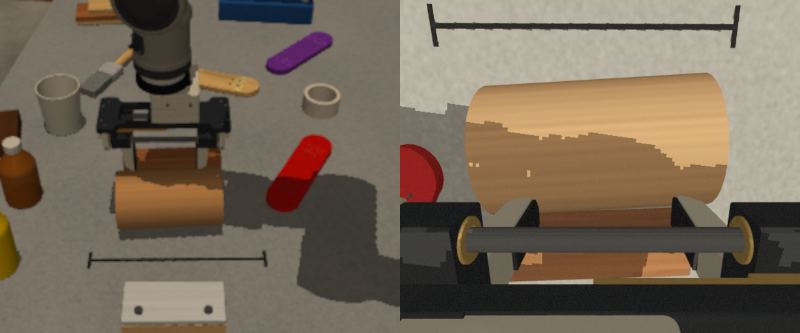

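The picture shows the fingers riding up on the tube's rear instead of pushing it (74 N). The wedge is self-locking, so I'll back off upward and roll the tube by its top.

Call:
jog_arm(targets=[{"xyz": [0,0,-0.1],"spin": 0},{"xyz": [0,0,-0.1],"spin": 0},{"xyz": [0,0,-0.2],"spin": 0},{"xyz": [0,0,-0.3],"spin": 0},{"xyz": [0,0,-0.3],"spin": 0},{"xyz": [0,0,0],"spin": 0},{"xyz": [0,0,0],"spin": 0},{"xyz": [0,0,0],"spin": 0},{"xyz": [0,0,0],"spin": 0},{"xyz": [0,0,0],"spin": 0}])

```text
time: 6.55
tool_pos: [562.6, 11.2, 148.7]
tcp_rot: [-3.141, -0.0, 1.689]
contact_force: [0.6, -0.2, 0.3]
grip_width: 91.7
finger_force: 0.0
```

```bash
cat >> h.py <<'E'
def wtube(r=45.):
    """tube axis from the wrist view: row edges of the brown tube in columns -> tangent rays, in rest frame (y,z) section"""
    c=bot.get_calibration("wrist");im=bot.capture("wrist");hsv=cv2.cvtColor(im,cv2.COLOR_BGR2HSV)
    cv2.imwrite("pics/w.png",im)
    m=cv2.inRange(hsv,(5,80,40),(22,255,255));m[380:]=0
    cs,_=cv2.findContours(m,0,2);k=max(cs,key=cv2.contourArea);x,y,w,h=cv2.boundingRect(k);print("bbox",x,y,w,h)
    out=[]
    for u in (x+w*.3,x+w*.5,x+w*.7):
        v=np.where(m[:,int(u)]>0)[0].min()
        e,d=ray(c,u,v);e=A@(e-M);d=A@d
        # front tangent: axis at (y,45) at distance r behind the ray in (y,z) section
        n=np.array([d[2],-d[1]]);n/=np.hypot(*n)
        n=n if n[0]>0 else -n   # pointing +y
        # n.( [y,45]-[e1,e2]) = -r
        yy=e[1]+(-r-n[1]*(45-e[2]))/n[0]
        t=(60-e[2])/d[2];out.append((round((e+t*d)[0],1),round(yy,1)))
    l=onz(c,x,y+h/2,60);rr=onz(c,x+w,y+h/2,60)
    print("axis (x,y):",out,"ends x_r",loc(l)[0],loc(rr)[0])
E
python3 - <<'E'
from h import *
st();wtube()
E
```

```text
t 6.55 tcp_r [  17.7 -113.2  148.7] w [563.  11. 149.] yaw [-3.141 -0.     1.689] F [ 0.6 -0.2  0.3] j6 [-0.12  0.48  1.53 -0.    1.13 -0.23] w 91.7
bbox 173 109 293 152
axis (x,y): [(np.float64(-22.1), np.float64(-80.6)), (np.float64(12.7), np.float64(-78.9)), (np.float64(47.4), np.float64(-76.6))] ends x_r -78.6 103.3
```

Call:
jog_arm(targets=[{"xyz": [0.36,0,0.25],"spin": 0},{"xyz": [0,0,0.25],"spin": 0},{"xyz": [0,0,0.25],"spin": 0},{"xyz": [0.1,0,0],"spin": 0},{"xyz": [0.12,0,0],"spin": 0},{"xyz": [0.12,0,0],"spin": 0},{"xyz": [0.12,0,0],"spin": 0},{"xyz": [0,0,0],"spin": 0},{"xyz": [0,0,-0.4],"spin": 0},{"xyz": [0,0,-0.4],"spin": 0}])

```text
time: 7.85
tool_pos: [554.8, 76.4, 153.6]
tcp_rot: [-3.141, -0.0, 1.689]
contact_force: [0.6, -0.5, -0.2]
grip_width: 91.3
finger_force: 0.0
```

```bash
python3 - <<'E'
from h import *
st();wtube()
E
```

```text
t 7.85 tcp_r [ 17.7 -47.5 153.6] w [555.  76. 154.] yaw [-3.141 -0.     1.689] F [ 0.6 -0.5 -0.2] j6 [ 0.    0.47  1.53 -0.    1.14 -0.12] w 91.3
bbox 184 183 270 140
axis (x,y): [(np.float64(-22.5), np.float64(-62.1)), (np.float64(11.9), np.float64(-60.1)), (np.float64(46.2), np.float64(-58.1))] ends x_r -78.2 101.3
```

Call:
jog_arm(targets=[{"xyz": [-0.5,0,0],"spin": 0},{"xyz": [-0.5,0,0],"spin": 0},{"xyz": [0,0,0],"spin": 0},{"xyz": [0,0,0.5],"spin": 0},{"xyz": [0,0,0.5],"spin": 0},{"xyz": [0,0,0.45],"spin": 0},{"xyz": [0,0,0],"spin": 0},{"xyz": [0.05,0,0],"spin": 0},{"xyz": [0.05,0,0],"spin": 0},{"xyz": [0.05,0,0],"spin": 0}])

```text
time: 9.15
tool_pos: [563.8, 9.2, 38.5]
tcp_rot: [3.139, 0.001, 1.689]
contact_force: [0.4, 0.9, -0.8]
grip_width: 91.9
finger_force: 0.0
```

Call:
jog_arm(targets=[{"xyz": [0.06,0,0],"spin": 0},{"xyz": [0.06,0,0],"spin": 0},{"xyz": [0.06,0,0],"spin": 0},{"xyz": [0.06,0,0],"spin": 0},{"xyz": [0.06,0,0],"spin": 0},{"xyz": [0.06,0,0],"spin": 0},{"xyz": [0.06,0,0],"spin": 0},{"xyz": [0.05,0,0],"spin": 0},{"xyz": [0.03,0,0],"spin": 0},{"xyz": [0,0,0],"spin": 0}])

```text
time: 10.4
tool_pos: [558.3, 48.7, 37.1]
tcp_rot: [3.142, 0.0, 1.689]
contact_force: [-0.0, -0.6, -0.2]
grip_width: 91.6
finger_force: 0.0
```

```bash
python3 - <<'E'
from h import *
st();wtube()
E
```

```text
t 10.4 tcp_r [ 17.9 -75.5  37.1] w [558.  49.  37.] yaw [3.142 0.    1.689] F [-0.  -0.6 -0.2] j6 [-0.05  0.62  1.65 -0.    0.87 -0.17] w 91.6
bbox 0 2 607 288
axis (x,y): [(np.float64(-26.6), np.float64(-14.2)), (np.float64(10.5), np.float64(-12.3)), (np.float64(47.4), np.float64(-10.2))] ends x_r -90.6 110.2
```

Call:
jog_arm(targets=[{"xyz": [0.04,0,0],"spin": 0},{"xyz": [0.03,0,0],"spin": 0},{"xyz": [0.03,0,0],"spin": 0},{"xyz": [0.02,0,0],"spin": 0},{"xyz": [0.02,0,0],"spin": 0},{"xyz": [0.02,0,0],"spin": 0},{"xyz": [0.02,0,0],"spin": 0},{"xyz": [0.02,0,0],"spin": 0},{"xyz": [0.01,0,0],"spin": 0},{"xyz": [0,0,0],"spin": 0}])

```text
time: 11.7
tool_pos: [556.3, 65.3, 37.1]
tcp_rot: [-3.142, 0.0, 1.689]
contact_force: [0.5, 0.4, 1.2]
grip_width: 91.9
finger_force: 0.0
```

Call:
jog_arm(targets=[{"xyz": [-0.3,0,0],"spin": 0},{"xyz": [-0.2,0,0],"spin": 0},{"xyz": [0,0,-0.6],"spin": 0},{"xyz": [0,0,-0.6],"spin": 0},{"xyz": [0,0,-0.6],"spin": 0},{"xyz": [-0.3,0,-0.3],"spin": 0},{"xyz": [-0.2,0,0],"spin": 0},{"xyz": [0,0,0],"spin": 0},{"xyz": [0,0,0],"spin": 0},{"xyz": [0,0,0],"spin": 0}])

```text
time: 12.95
tool_pos: [565.3, -13.6, 204.1]
tcp_rot: [-3.14, -0.001, 1.689]
contact_force: [0.5, -0.1, -0.2]
grip_width: 91.5
finger_force: 0.0
```

```bash
python3 - <<'E'
from h import *
st();wtube()
cv2.imwrite("pics/side2.png",bot.capture("side"))
w=cv2.imread("pics/w.png");s=cv2.imread("pics/side2.png")
cv2.imwrite("pics/c.png",np.hstack([cv2.resize(w,(400,300)),s[200:500,160:560]][0:1]+[cv2.resize(s[200:480,180:480],(400,300))]))
E
```

```text
t 12.95 tcp_r [  17.4 -138.1  204.1] w [565. -14. 204.] yaw [-3.140e+00 -1.000e-03  1.689e+00] F [ 0.5 -0.1 -0.2] j6 [-0.16  0.44  1.44  0.    1.26 -0.28] w 91.5
bbox 183 0 263 103
axis (x,y): [(np.float64(-27.2), np.float64(-25.0)), (np.float64(8.3), np.float64(-25.1)), (np.float64(43.8), np.float64(-25.2))] ends x_r -83.7 99.5
```

View pics/c.png

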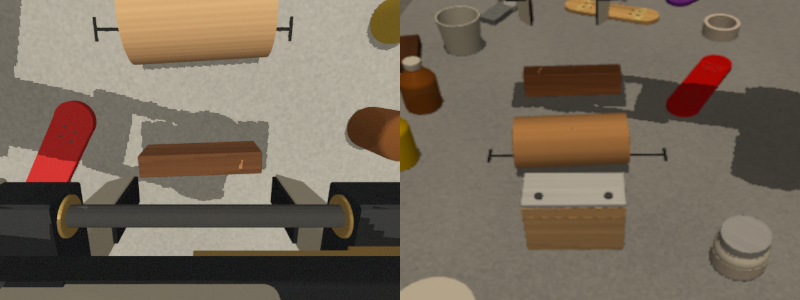

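```bash
cat >> h.py <<'E'
def tang(c,u,v,side,r=45.):
    e,d=ray(c,u,v);e=A@(e-M);d=A@d
    n=np.array([d[2],-d[1]]);n/=np.hypot(*n);n=n if n[0]>0 else -n
    return round(e[1]+(-side*r-n[1]*(45-e[2]))/n[0],1), round((e+d*(45-e[2])/d[2])[0],1)
E
python3 - <<'E'
from h import *
for n,f,b in(("wrist","pics/w.png",(100,0,560,150)),("side","pics/side2.png",(260,285,430,370))):
    im=cv2.imread(f);c=bot.get_calibration(n);hsv=cv2.cvtColor(im,cv2.COLOR_BGR2HSV)
    m=np.zeros(im.shape[:2],np.uint8);x0,y0,x1,y1=b;m[y0:y1,x0:x1]=cv2.inRange(hsv,(5,80,40),(22,255,255))[y0:y1,x0:x1]
    cs,_=cv2.findContours(m,0,2);x,y,w,h=cv2.boundingRect(max(cs,key=cv2.contourArea));print(n,x,y,w,h)
    for q in(.2,.5,.8):
        u=int(x+q*w);v=np.where(m[:,u]>0)[0]
        if n=="wrist": print("rear",v.max(),tang(c,u,v.max()+.5,-1))
        else: print(v.min(),v.max(),"top=rear",tang(c,u,v.min()-.5,-1),"front",tang(c,u,v.max()+.5,1))
c=bot.get_calibration("side")
E
```

```text
wrist 183 0 263 103
rear 102 (np.float64(-2.2), np.float64(-52.8))
rear 97 (np.float64(1.3), np.float64(7.1))
rear 92 (np.float64(4.7), np.float64(66.5))
side 264 305 89 52
285 356 top=rear (np.float64(-63.2), np.float64(67.6)) front (np.float64(2.9), np.float64(55.4))
285 354 top=rear (np.float64(-62.6), np.float64(10.0)) front (np.float64(-1.2), np.float64(6.4))
285 353 top=rear (np.float64(-62.0), np.float64(-47.6)) front (np.float64(-2.9), np.float64(-42.9))
```

Call:
jog_arm(targets=[{"xyz": [-0.53,-0.03,0],"spin": 0},{"xyz": [-0.53,-0.03,0],"spin": 0},{"xyz": [-0.53,-0.03,0],"spin": 0},{"xyz": [-0.53,-0.03,0],"spin": 0},{"xyz": [-0.53,-0.03,0],"spin": 0},{"xyz": [-0.53,-0.03,0],"spin": 0},{"xyz": [-0.53,-0.03,0],"spin": 0},{"xyz": [-0.53,-0.03,0],"spin": 0},{"xyz": [0,0,0],"spin": -1},{"xyz": [0,0,0],"spin": -1}])

```text
time: 14.3
tool_pos: [586.5, -353.7, 204.4]
tcp_rot: [-3.141, -0.001, 1.891]
contact_force: [1.3, -0.3, -0.3]
grip_width: 91.6
finger_force: 0.0
```

Call:
jog_arm(targets=[{"xyz": [0,0,0],"spin": -1},{"xyz": [0,0,0],"spin": -1},{"xyz": [0,0,0],"spin": -1},{"xyz": [0,0,0],"spin": -1},{"xyz": [0,0,0],"spin": -1},{"xyz": [0,0,0],"spin": -1},{"xyz": [0,0,0],"spin": -1},{"xyz": [0,0,0],"spin": -1},{"xyz": [0,0,0],"spin": -1},{"xyz": [0,0,0],"spin": -1}])

```text
time: 15.55
tool_pos: [586.8, -352.8, 204.7]
tcp_rot: [3.141, -0.0, 2.893]
contact_force: [0.4, 0.1, 0.0]
grip_width: 91.4
finger_force: 0.0
```

```bash
cat >> h.py <<'E'
def deckw(z=12):
    c=bot.get_calibration("wrist");im=bot.capture("wrist");cv2.imwrite("pics/wd.png",im)
    hsv=cv2.cvtColor(im,cv2.COLOR_BGR2HSV);m=cv2.inRange(hsv,(8,60,60),(35,255,255));m[390:]=0
    cs,_=cv2.findContours(m,0,2);k=max(cs,key=cv2.contourArea)
    w=np.array([onz(c,*p[0],z)[:2] for p in k],np.float32);(cc,s,a)=cv2.minAreaRect(w)
    print("px",cv2.boundingRect(k),"world",np.round(cc,1),np.round(s,1),a);return cc,s,a
E
python3 - <<'E'
from h import *
st();deckw()
E
```

```text
t 15.55 tcp_r [  -1.9 -477.5  204.7] w [ 587. -353.  205.] yaw [ 3.141 -0.     2.893] F [0.4 0.1 0. ] j6 [-0.65  0.66  1.05 -0.    1.43 -1.98] w 91.4
px (286, 6, 72, 243) world [ 523.5 -339.9] [ 56.5 199.5] 77.2267074584961
```

View pics/wd.png

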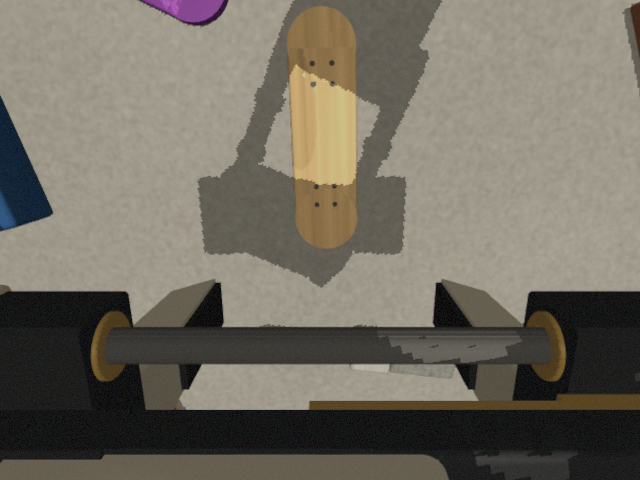

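The wrist crop confirms the choice: the tan wooden deck at (322,127), clear of its neighbours. The purple board is at (190,10).

Call:
jog_arm(targets=[{"xyz": [0,0,0],"spin": -0.25},{"xyz": [-0.02,-0.02,0.5],"spin": 0},{"xyz": [0,0,0.5],"spin": 0},{"xyz": [0,0,0.5],"spin": 0},{"xyz": [0,0,0.5],"spin": 0},{"xyz": [0,0,0.3],"spin": 0},{"xyz": [0,0,0.15],"spin": 0},{"xyz": [0,0,0.07],"spin": 0},{"xyz": [0,0,0],"spin": 0},{"xyz": [0,0,0],"spin": 0}])

```text
time: 16.85
tool_pos: [588.4, -355.7, 4.8]
tcp_rot: [-3.141, 0.002, 2.914]
contact_force: [-0.2, -0.0, 0.2]
grip_width: 91.9
finger_force: 0.0
```

Call:
jog_arm(targets=[{"xyz": [0,0,0],"spin": 0},{"xyz": [0,0,0],"spin": 0},{"xyz": [0,0,0],"spin": 0},{"xyz": [0,0,0],"spin": 0},{"xyz": [0,0,0],"spin": 0},{"xyz": [0,0,0],"spin": 0},{"xyz": [0,0,0],"spin": 0},{"xyz": [0,0,0],"spin": 0},{"xyz": [0,0,0],"spin": 0},{"xyz": [0,0,0],"spin": 0}], gripper=40)

```text
time: 18.1
tool_pos: [587.8, -355.2, 3.6]
tcp_rot: [-3.142, 0.0, 2.914]
contact_force: [0.7, 0.5, 0.4]
grip_width: 56.0
finger_force: 30.0
```

Call:
jog_arm(targets=[{"xyz": [0,0,-0.15],"spin": 0},{"xyz": [0,0,-0.3],"spin": 0},{"xyz": [0,0,-0.4],"spin": 0},{"xyz": [0,0,-0.4],"spin": 0},{"xyz": [0,0,-0.4],"spin": 0},{"xyz": [0,0,-0.4],"spin": 0},{"xyz": [0,0,-0.2],"spin": 0},{"xyz": [0,0,0],"spin": 0},{"xyz": [0,0,0],"spin": 0},{"xyz": [0,0,0],"spin": 0}])

```text
time: 19.35
tool_pos: [587.3, -354.9, 181.8]
tcp_rot: [3.14, -0.003, 2.914]
contact_force: [-0.1, -0.2, -0.7]
grip_width: 55.6
finger_force: 30.0
```

```bash
cat >> h.py <<'E'
def tilt(f="pics/wt.png"):
    """front tip of held deck in wrist view -> droop: intersect ray w/ deck length from grip axis (grip 166 mm behind tip)"""
    c=bot.get_calibration("wrist");o=bot.get_obs();im=bot.capture("wrist");cv2.imwrite(f,im)
    hsv=cv2.cvtColor(im,cv2.COLOR_BGR2HSV);m=cv2.inRange(hsv,(8,60,60),(35,255,255));m[390:]=0
    cs,_=cv2.findContours(m,0,2);k=max(cs,key=cv2.contourArea);p=k[k[:,0,1].argmin()][0];x,y,w,h=cv2.boundingRect(k);print("tip px",p,(x,y,w,h))
    R=Rot.from_euler("xyz",o["tcp_rot"]).as_matrix();e,d=ray(c,*p);e=R.T@(e-o["tool_pos"]);d=R.T@d
    # tool frame: grip axis at (0,*,-6); tip at dist ~166 in xz
    t=np.linspace(50,800,20000);q=e+np.outer(t/np.linalg.norm(d),d)
    r=np.hypot(q[:,0],q[:,2]+6);i=[j for j in range(1,len(r)) if (r[j]-166)*(r[j-1]-166)<=0]
    for j in i: print("tip tool frame",q[j].round(1),"droop rad",round(np.arctan2(q[j,2]+6,q[j,0]),3))
    print("min r",r.min())
E
python3 - <<'E'
from h import *
o=st();print(o["moment"]);tilt()
E
```

```text
t 19.35 tcp_r [  -1.7 -479.6  181.8] w [ 587. -355.  182.] yaw [ 3.140e+00 -3.000e-03  2.914e+00] F [-0.1 -0.2 -0.7] j6 [-0.66  0.68  1.08 -0.    1.39 -2.  ] w 55.6
[ 2.87615738e-02 -2.76531525e-01  2.59966075e-04]
tip px [245   0] (245, 0, 165, 328)
tip tool frame [139.2 -44.3  84.5] droop rad 0.576
min r 111.09136910204934
```

```bash
python3 - <<'E'
from h import *
o=st();R=Rot.from_euler("xyz",o["tcp_rot"]).as_matrix();c=bot.get_calibration("wrist");s=bot.get_calibration("side")
for a in(0,.1,.2,.4):
    p=o["tool_pos"]+R@np.array([166*np.cos(a),0,-6+166*np.sin(a)]);print(a,np.round(proj(c,p)),np.round(proj(s,p)))
p=o["tool_pos"]+R@np.array([-34,0,-6]);print("rear",np.round(proj(s,p)))
im=bot.capture("side");w=cv2.imread("pics/wt.png")
cv2.imwrite("pics/d.png",np.hstack([cv2.resize(im[60:260,260:460],(400,400)),cv2.resize(w,(400,400))]))
E
```

```text
t 19.4 tcp_r [  -1.6 -479.7  182.1] w [ 587. -355.  182.] yaw [ 3.141e+00 -2.000e-03  2.914e+00] F [ 0.7  0.5 -0.8] j6 [-0.66  0.68  1.08 -0.    1.39 -2.  ] w 55.3
0 [ 326. -189.] [377. 157.]
0.1 [ 326. -150.] [377. 163.]
0.2 [ 327. -114.] [375. 169.]
0.4 [327. -50.] [371. 179.]
rear [301. 145.]
```

View pics/d.png

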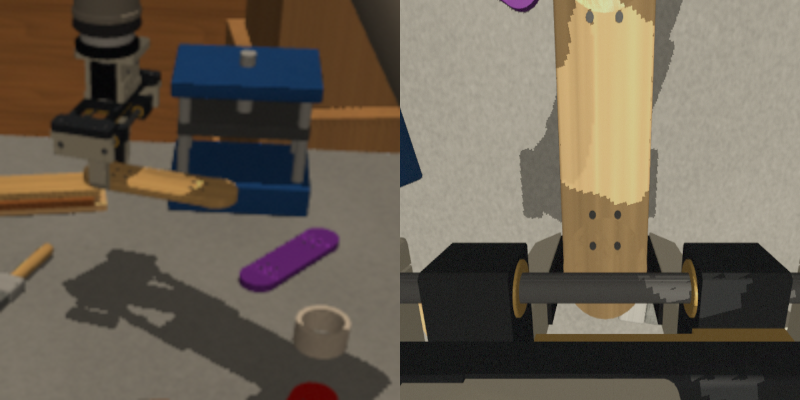

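The side crop shows the tip at about (378,155), so the deck is held level and doesn't droop. I'll slide it level under the lip and lift the rear, so the lip tips the front end down.

Call:
jog_arm(targets=[{"xyz": [0,0,0],"spin": 1},{"xyz": [0,0,0],"spin": 1},{"xyz": [0,0,0],"spin": 1},{"xyz": [0,0,0],"spin": 1},{"xyz": [0,0,0],"spin": 1},{"xyz": [0,0,0],"spin": 1},{"xyz": [0,0,0],"spin": 1},{"xyz": [0,0,0],"spin": 1},{"xyz": [0,0,0],"spin": 1},{"xyz": [0,0,0],"spin": 1}])

```text
time: 20.7
tool_pos: [587.6, -355.2, 183.0]
tcp_rot: [-3.141, -0.001, 1.911]
contact_force: [-0.5, -1.4, -0.5]
grip_width: 55.9
finger_force: 30.0
```

Call:
jog_arm(targets=[{"xyz": [0,0,0],"spin": 0.8},{"xyz": [0,0,0],"spin": 0.8},{"xyz": [0,0,0],"spin": 0.64},{"xyz": [0.5,0,0],"spin": 0},{"xyz": [0.6,0,0],"spin": 0},{"xyz": [0.6,0,0],"spin": 0},{"xyz": [0.6,0,0],"spin": 0},{"xyz": [0.6,0,0],"spin": 0},{"xyz": [0.6,0,0],"spin": 0},{"xyz": [0.3,0,0],"spin": 0}])

```text
time: 21.95
tool_pos: [551.0, -51.0, 183.4]
tcp_rot: [-3.141, -0.0, 1.692]
contact_force: [0.9, 0.3, -1.3]
grip_width: 55.7
finger_force: 30.0
```

```bash
python3 -c "
from h import *
st()"
```

```text
t 21.95 tcp_r [  -1.3 -173.6  183.4] w [551. -51. 183.] yaw [-3.141 -0.     1.692] F [ 0.9  0.3 -1.3] j6 [-0.23  0.43  1.51  0.    1.2  -0.35] w 55.7
```

Call:
jog_arm(targets=[{"xyz": [0.5,0.02,0],"spin": 0},{"xyz": [0.5,0,0],"spin": 0},{"xyz": [0.4,0,0],"spin": 0},{"xyz": [0,0,0.3],"spin": 0},{"xyz": [0,0,0.3],"spin": 0},{"xyz": [0,0,0.25],"spin": 0},{"xyz": [0,0,0.2],"spin": 0},{"xyz": [0,0,0],"spin": 0},{"xyz": [0,0,0],"spin": 0},{"xyz": [0,0,0],"spin": 0}])

```text
time: 23.2
tool_pos: [540.6, 58.0, 100.3]
tcp_rot: [3.14, 0.0, 1.69]
contact_force: [0.3, 0.2, -0.9]
grip_width: 55.6
finger_force: 30.0
```

```bash
python3 - <<'E'
from h import *
o=st();s=bot.get_calibration("side");im=bot.capture("side");R=Rot.from_euler("xyz",o["tcp_rot"]).as_matrix()
for p in((-60,130,122),(60,130,122),(0,130,90)): print(np.round(proj(s,wor(p))))
print("tip",np.round(proj(s,o["tool_pos"]+R@np.array([166,0,-2.4]))))
cv2.imwrite("pics/e.png",cv2.resize(im[240:440,230:430],(600,600),interpolation=cv2.INTER_CUBIC))
E
```

```text
t 23.2 tcp_r [  1.4 -64.2 100.3] w [541.  58. 100.] yaw [3.14 0.   1.69] F [ 0.3  0.2 -0.9] j6 [-0.03  0.51  1.64 -0.    0.99 -0.15] w 55.6
[347. 361.]
[272. 362.]
[310. 374.]
tip [310. 355.]
```

View pics/e.png

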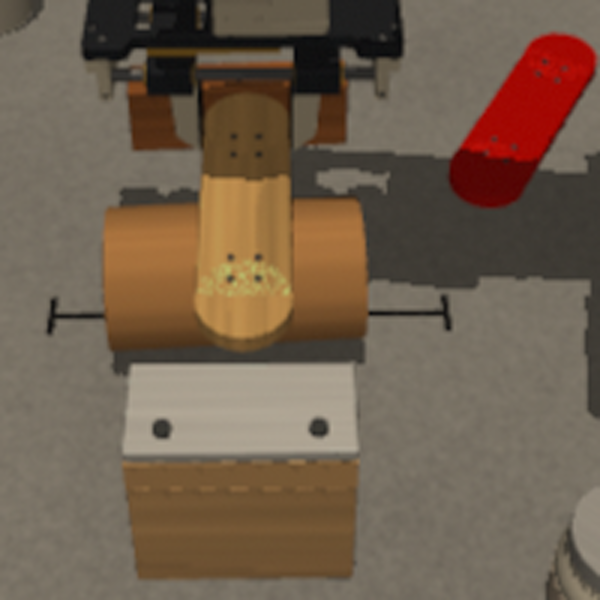

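Call:
jog_arm(targets=[{"xyz": [0.1,0,0.02],"spin": 0},{"xyz": [0.1,0,0],"spin": 0},{"xyz": [0.08,0,0],"spin": 0},{"xyz": [0.06,0,0],"spin": 0},{"xyz": [0.06,0,0],"spin": 0},{"xyz": [0.06,0,0],"spin": 0},{"xyz": [0.06,0,0],"spin": 0},{"xyz": [0.06,0,0],"spin": 0},{"xyz": [0,0,0],"spin": 0},{"xyz": [0,0,0],"spin": 0}])

```text
time: 24.5
tool_pos: [534.5, 104.0, 97.9]
tcp_rot: [3.142, 0.0, 1.69]
contact_force: [-0.1, 0.6, -1.3]
grip_width: 55.7
finger_force: 30.0
```

Call:
jog_arm(targets=[{"xyz": [0,0,-0.04],"spin": 0},{"xyz": [0,0,-0.04],"spin": 0},{"xyz": [0,0,-0.04],"spin": 0},{"xyz": [0,0,-0.04],"spin": 0},{"xyz": [0,0,-0.04],"spin": 0},{"xyz": [0.01,0,-0.04],"spin": 0},{"xyz": [0.01,0,-0.04],"spin": 0},{"xyz": [0,0,-0.04],"spin": 0},{"xyz": [0,0,0],"spin": 0},{"xyz": [0,0,0],"spin": 0}])

```text
time: 25.75
tool_pos: [534.2, 105.8, 123.4]
tcp_rot: [-3.142, -0.0, 1.69]
contact_force: [-0.4, 0.6, -2.3]
grip_width: 55.6
finger_force: 30.0
```

```bash
python3 - <<'E'
from h import *
o=st();print(o["moment"].round(2));bx=bot.capture("side")
cv2.imwrite("pics/f.png",cv2.resize(bx[240:440,230:430],(600,600),interpolation=cv2.INTER_CUBIC))
s=bot.get_calibration("side");R=Rot.from_euler("xyz",o["tcp_rot"]).as_matrix()
for a in(0,.1,.15,.2):
  print(a,[np.round(proj(s,o["tool_pos"]+R@np.array([x*np.cos(a),0,-2.4-6+x*np.sin(a)])),1)[1] for x in(-34,100)])
hsv=cv2.cvtColor(bx,cv2.COLOR_BGR2HSV)
E
```

```text
t 25.75 tcp_r [  0.8 -15.9 123.4] w [534. 106. 123.] yaw [-3.142 -0.     1.69 ] F [-0.4  0.6 -2.3] j6 [ 0.05  0.48  1.61  0.    1.05 -0.06] w 55.6
[-0.12 -0.14  0.04]
0 [np.float64(279.8), np.float64(335.2)]
0.1 [np.float64(278.5), np.float64(338.9)]
0.15 [np.float64(277.9), np.float64(340.6)]
0.2 [np.float64(277.4), np.float64(342.0)]
```

View pics/f.png

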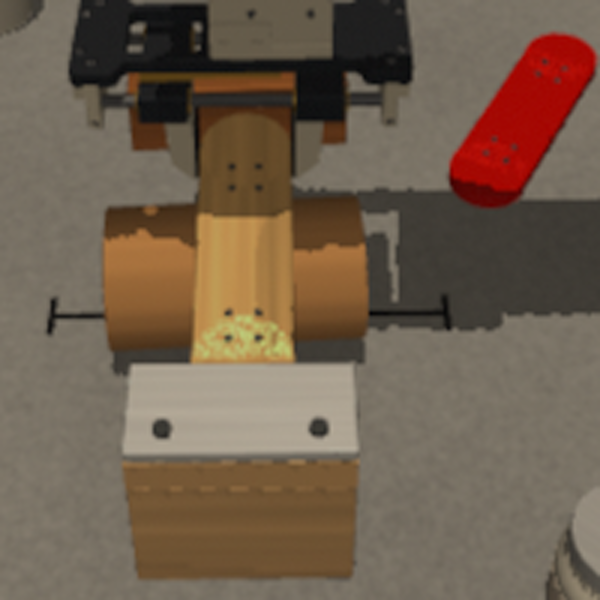

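Call:
jog_arm(targets=[{"xyz": [0,0,0.04],"spin": 0},{"xyz": [0,0,0.04],"spin": 0},{"xyz": [0,0,0.04],"spin": 0},{"xyz": [0,0,0.04],"spin": 0},{"xyz": [0,0,0.04],"spin": 0},{"xyz": [0,0,0.04],"spin": 0},{"xyz": [0,0,0.04],"spin": 0},{"xyz": [0,0,0.04],"spin": 0},{"xyz": [0,0,0.04],"spin": 0},{"xyz": [0,0,0],"spin": 0}])

```text
time: 27.05
tool_pos: [534.3, 105.7, 94.4]
tcp_rot: [-3.141, -0.0, 1.69]
contact_force: [0.8, -1.1, 0.6]
grip_width: 55.7
finger_force: 30.0
```

Call:
jog_arm(targets=[{"xyz": [0,0,0.01],"spin": 0},{"xyz": [0,0,0],"spin": 0},{"xyz": [0,0,0],"spin": 0},{"xyz": [0,0,0],"spin": 0},{"xyz": [0,0,0],"spin": 0},{"xyz": [0,0,0],"spin": 0},{"xyz": [0,0,0],"spin": 0},{"xyz": [0,0,0],"spin": 0},{"xyz": [0,0,0],"spin": 0},{"xyz": [0,0,0],"spin": 0}], gripper=90)

```text
time: 28.3
tool_pos: [534.3, 105.7, 93.9]
tcp_rot: [3.142, 0.0, 1.69]
contact_force: [0.4, 0.5, 0.4]
grip_width: 82.2
finger_force: 0.0
```

Call:
jog_arm(targets=[{"xyz": [0,0,-0.1],"spin": 0},{"xyz": [0,0,-0.3],"spin": 0},{"xyz": [0,0,-0.5],"spin": 0},{"xyz": [0,0,-0.5],"spin": 0},{"xyz": [-0.5,0,0],"spin": 0},{"xyz": [-0.6,0,0],"spin": 0},{"xyz": [-0.6,0,0],"spin": 0},{"xyz": [-0.6,0,0],"spin": 0},{"xyz": [0,0,0],"spin": 0},{"xyz": [0,0,0],"spin": 0}])

```text
time: 29.55
tool_pos: [556.0, -76.5, 206.2]
tcp_rot: [3.141, -0.0, 1.689]
contact_force: [-0.6, 0.7, -0.1]
grip_width: 82.3
finger_force: 0.0
```

```bash
python3 - <<'E'
from h import *
st();s=bot.get_calibration("side");im=bot.capture("side");hsv=cv2.cvtColor(im,cv2.COLOR_BGR2HSV)
for n,p in(("rear tip top, tip at 150",(0,-50,102)),("deck edge at lip L",(28,130,102)),("R",(-28,130,102)),("tube ends front",(80,30,79)),("",(-80,30,79))):print(n,np.round(proj(s,wor(p)),1))
w=bot.capture("top")
cv2.imwrite("pics/g.png",cv2.resize(im[240:440,230:430],(600,600),interpolation=cv2.INTER_CUBIC))
E
```

```text
t 29.55 tcp_r [   0.6 -199.6  206.2] w [556. -77. 206.] yaw [ 3.141 -0.     1.689] F [-0.6  0.7 -0.1] j6 [-0.27  0.42  1.46  0.    1.26 -0.39] w 82.3
rear tip top, tip at 150 [311.7 291. ]
deck edge at lip L [293.  369.6]
R [327.4 369.3]
tube ends front [267.4 331.5]
 [355.2 330.7]
```

View pics/g.png

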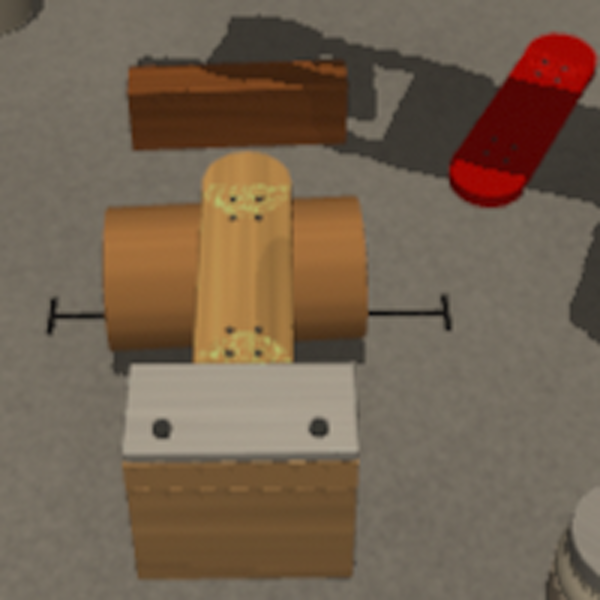

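The picture shows the deck flat across tube and rest. Its rear tip is at (312,291), which puts the hooked tip about 20 mm under the lip, and the tube hasn't moved on the line.

```bash
python3 -c "
from plant import bot
print(bot.close_job())"
```

```text
the job is handed in; nothing more can be done
None
```

The job is handed in; no verdict came back. By my camera measurements the tube lies on the line and the deck lies flat across tube and rest, about 20 mm under the lip. Two departures: I pushed the tube from behind for its last 60 mm or so, and I slid the deck in level and only then raised its rear (to at least 0.13 rad) before lowering it.

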